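# Lay the carrying bar across the spice caddy and lock it

### The arm

A 6-joint arm with a two-finger parallel gripper is mounted at the origin on a cart in front of the work surface, level with it; the furniture and walls round the work are solid. World frame = base frame: x ahead of the robot, y to its left, z up, the work surface at z = 0. Lengths are in mm, angles in rad, forces in N, time in s.
With the tool pointing down it reaches from about 350 to 975 mm from the base axis. Payload 7.1 kg.
Tool frame: the origin (TCP) lies midway between the tips of the shut fingers; the grasp point (between the pads) lies pinch_z behind it (pinch_z is the distance from the TCP to the grasp point, in mm); z points along the fingers, y is the line along which they close (so a half turn about z gives the same grasp; the last joint's range is limited). The gripper opens to 88 mm and grips with 3 to 60 N. Pads are 20 mm wide; open, the fingers measure 115 mm over their backs; the gripper's body (75 mm by 178 mm) begins 61 mm behind the grasp point.
Start: joints at [1.178, 0.423, 1.63, -0, 1.089, -0.019], TCP at [228.19, 581.837, 222.675] pointing down, gripper open.
Joint ranges: [-3, 3], [-0.9, 2.11], [0.09, 2.58], [-1.31, 4.45], [0.11, 2.69], [-2.54, 2.54]. Speed limits (rad/s): [2.39, 2.39, 3.01, 3.14, 3.14, 3.14].

### API

Orientations are given as a rotation vector (axis times angle).
In Python, from workcell import get_obs, get_image, close_job, pinch_z gives the robot as it stands.
- The arm moves only by the tool jog_arm, never from a script. Its argument "commands" is a list of rows, each a list of 3 entries, a list of its own where there are three numbers: the gripper command: -1 is shut, 1 is fully open, values between are in proportion, then the shift along the tool's x, y, z as a fraction of full scale, then the turn, a rotation vector about the tool's x, y, z as a fraction of full scale. In form: [[gripper, [tx, ty, tz], [rx, ry, rz]], ...]. A call has 1 to 10 rows; each row shifts and turns the commanded pose from where the row before left it, along the tool's axes as they then stand; what a row does not reach is not made up. Full scale, the value 1, is 0.1 m for a shift and 45 degrees for a turn. A row lasts 1/10 s, in which the tool goes at most 50 mm and 8.59 degrees, less where a joint would pass 70% of its speed; a pose out of reach is approached as far as the arm can. A call with a number of a shift or a turn outside -1 to 1 is refused whole. A call with a gripper value outside its range is refused whole. The fingers move at their own pace and stop on an object; the grip force is fixed at half the most. Time passes only in rows, so rows that do not move let the fingers close. It gives the time, the measured TCP pose, the force, the opening and the grip force at its end, in the units of the state.
- get_obs(): the state, without advancing time (a new reading comes with each control period).
- get_image(name): name is "scene" or "top" or "wrist"; returns a dict with "image" (384x512x3 uint8, blue, green, red), "z_map" (384x512 float32, mm along the optical axis (not along the pixel's ray), 0 where there is no reading), "intrinsics" (3x3 intrinsics, pixels), "eye" and "orientation" of the camera in the world; the wrist camera has in their place "mount" (4x4, takes a point from camera to tool coordinates, whose origin is the TCP and whose axes are the flange's). Camera axes: x right, y down, z forward; pixel columns grow to the right and rows downward; lengths in mm; the calibration is good to about 2 mm. A picture is of the moment at which its call begins: read the wrist's pose just before it.
- close_job(): hands the job in; it is judged then, once.
The state is a dict: "t": time; "qpos": joint angles; "qvel": joint speeds; "joint_torque": joint torques, N m; "ee_pos": TCP position; "orientation": TCP orientation; "ft_force": force on the tool from outside, world axes, zero at the start; "moment": the same for the moment, N m; "width": finger opening in mm; "grasp_force": force on a finger pad.
Only numpy, scipy, OpenCV 4.12 (cv2) and the standard library are available. Lean on these libraries where they do the work, as an engineer would, in place of code of your own. Each camera call takes 0.05 s, during which the arm holds its last target. There are 200 camera calls.

### The job

Take the wooden carrying bar off its sloping draining stand and lay it level across the spice caddy, in the notches of both end cheeks and sticking out about equally at either end; lower it fully into the notches before you let go, do not drop it. Then turn both steel keepers all the way over the bar until they reach their stops, and let go. Leave the jars in the caddy and the garlic bulb undisturbed.

Things in the scene. Friction and masses are not known exactly. Their poses are not given: they have to be found in the camera images.
- bar: The carrying bar described under bar_mid; this origin is the middle of its underside.
- bar_mid (a point): Centre of the loose carrying bar: straight, wooden, 210 mm long (its x axis), 20 x 20 mm in section, about 90 g, a thin steel band near each end. It starts on the draining stand, sloping 35 degrees from level, its +x end high and away from the robot, y level, its centre about 108 mm above the worktop. It may be laid either way round.
- stand: Wooden draining stand, fixed, base 240 x 50 mm (x, y); origin on the worktop below the middle of the resting bar, x towards the high end. The bar lies in two open cradles 78 mm either side of its middle (22 mm long, 41 mm wide, sides 14 mm up the bar) with a stop at its low end; between the cradles 130 mm are free beside and below it. It lifts off upward.
- caddy: Wooden spice caddy, fixed: a tray 90 mm deep (x), 166 mm long (y). Origin under its middle on the worktop, z up, x away from the robot. An upright end cheek at y = +75 and at -75 mm, each 16 mm thick, 90 mm wide, 152 mm high, with an open notch in its top at x = 0, 26 mm wide and 22 mm deep, floor 130 mm above the worktop. The jars between reach 98 mm.
- caddy_seat (a point): Midway between the two notches, at the level of their floors; axes as the caddy's. When the bar is home its centre is 10 mm above this point and its length lies along the caddy's y.
- keeper_left (a joint): Angle (rad) of the keeper on the caddy's +y cheek: a steel paddle 62 x 14 x 6 mm, underside 154 mm above the worktop, on a vertical pivot at caddy x = -29, y = +75 mm. 0 = closed: along caddy +x, over notch and bar, at its stop. Starts open at 1.6 to 2.4, turned outward (+y, back to -x), clear of the notch. Light friction (about 0.5 N at the knob); stays where left.
- keeper_right (a joint): The same for the keeper on the cheek at the caddy's -y end, a mirror image: pivot at caddy x = -29, y = -75 mm; 0 = closed, open at 1.6 to 2.4 turned outward (towards -y and back to -x).
- knob_left (a point): Centre of the round upright knob on the left keeper's free end: 12 mm diameter, 22 mm high, 171 mm above the worktop at its centre, standing on the paddle top at 160 mm, 48 mm from the pivot.
- knob_right (a point): Centre of the same knob on the right keeper.
- jar_pepper: Glass spice jar with a wooden lid, 45 mm diameter, 88 mm high, loose, standing in the caddy; origin under its base. Leave alone.
- shaker: Glass shaker with a metal top, 44 mm diameter, 90 mm high, loose, standing in the caddy; origin under its base. Leave alone.
- garlic: Loose garlic bulb about 50 mm across on the worktop; origin under it. Leave alone.
There are look-alikes about, which are no part of the job. Of the things that look like the caddy, the larger one is meant.

How it is judged:
By the outcome, as a careful person would: the job done as asked, in the order asked, and still so for the second after the job is handed in, with the robot touching nothing.
It also fails if it takes over 64 s, if anything falls off the work surface, if the arm or the gripper's body presses on something with over 40 N, if the wrist force passes 120 N, or if a joint passes its speed limit or range.

## Working session

There is one attempt and no reset: what is moved stays moved. The work goes in short steps, Python scripts to look and compute and a tool call to move; the robot and the scene stay as the last step left them, time stands still between calls to the robot, and variables do not carry over. Pictures are saved under pics/ and viewed, at most 10 in all, crops included, and the job is handed in when it is done.

Besides the shell and the picture viewer there is one more tool, called after ">>>" as a command line: name --argument value ..., lists and objects as JSON in quotes. jog_arm: Moves the arm, as the interface text tells. Its arguments: {"type":"object","properties":{"commands":{"type":"array","items":{"type":"array"}}},"required":["commands"]}

```bash
mkdir -p pics; ls
cat > h.py <<'E'
import numpy as np,cv2,pickle
from scipy.spatial.transform import Rotation as R
from workcell import get_obs,get_image,close_job,pinch_z
def snap(n,f):
    o=get_obs(); d=get_image(n); d['obs']=o
    cv2.imwrite(f'pics/{f}.png',d['image']); pickle.dump(d,open(f'pics/{f}.pkl','wb')); return d
def cam(d):
    if 'mount' in d:
        T=np.eye(4);T[:3,:3]=R.from_rotvec(d['obs']['orientation']).as_matrix();T[:3,3]=d['obs']['ee_pos']
        M=T@np.array(d['mount']); return M[:3,:3],M[:3,3]
    o=np.array(d['orientation']); return (o if o.shape==(3,3) else R.from_rotvec(o).as_matrix()),np.array(d['eye'])
def pts(d):
    K=np.array(d['intrinsics']);z=d['z_map'];v,u=np.indices(z.shape)
    c=np.stack([(u-K[0,2])/K[0,0]*z,(v-K[1,2])/K[1,1]*z,z],-1); r,t=cam(d); return c@r.T+t
def ray(d,u,v,z):
    K=np.array(d['intrinsics']);r,t=cam(d);w=r@np.array([(u-K[0,2])/K[0,0],(v-K[1,2])/K[1,1],1]);return t+w*(z-t[2])/w[2]
E
python3 - <<'E'
from h import *
o=get_obs();print(o,pinch_z() if callable(pinch_z) else pinch_z)
a=snap('scene','s0');b=snap('top','t0')
for d in(a,b):print(d['orientation'],d['eye'])
E
```

```text
pics
{'t': 0.0, 'qpos': array([ 1.17802324e+00,  4.23816759e-01,  1.63065688e+00, -2.97286886e-05,
        1.08860342e+00, -1.89914428e-02]), 'qvel': array([ 0.00032483, -0.00065768, -0.00051566,  0.00152641, -0.0006562 ,
       -0.00067182]), 'joint_torque': array([-1.78412945e-03, -5.44616961e+01, -2.73678035e+01,  6.43284875e-02,
        2.25319894e-02, -1.05383190e-04]), 'ee_pos': array([227.98406864, 581.35638396, 221.92974526]), 'orientation': array([-5.83649810e-01, -3.08661746e+00,  2.29071498e-03]), 'ft_force': array([0.42263466, 0.55199555, 0.55690402]), 'moment': array([-0.02342556, -0.01684057, -0.01464347]), 'grasp_force': 0.0, 'width': 87.82752133241613} 18.700000000000003
[-2.17928799  0.86681638 -0.38619956] [  66.19710239 -271.5738583   743.03617138]
[-2.12521067  2.13456779 -0.15122026] [376.12097049 208.47763317 970.12452652]
```

View pics/s0.png

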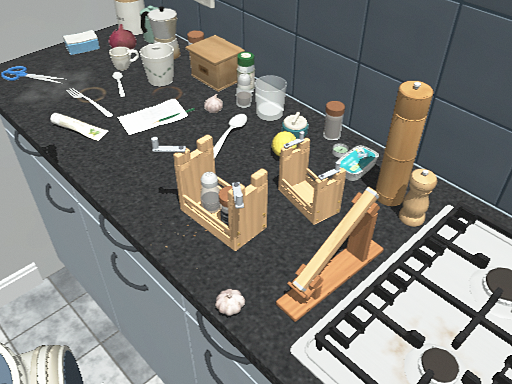

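View pics/t0.png

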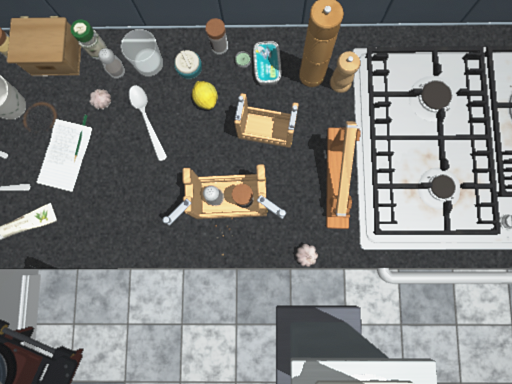

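Scene picture: the large caddy with jars is at (222,200) and the bar on its stand at (335,245), with garlic at (230,302).
Top picture: the large caddy is at (228,193). Its knobs are at about (169,218) and (281,213). The bar runs from (351,125) at the high end to (343,213) at the low end.
Candidates:
- **Caddies:** large with jars at top (228,193) is the one I want. The small empty one at (267,122) is a decoy.
- **Bar:** only the one on the stand at (345,170). The pepper mills at (322,45) and (345,72) are not bars.

I'll measure these from depth and check them in a crop.

Run:
```python
from h import *
d=pickle.load(open('pics/t0.pkl','rb'));P=pts(d)
im=d['image']
cv2.imwrite('pics/crop.png',cv2.resize(im[110:270,150:370],None,fx=3.6,fy=3.6,interpolation=cv2.INTER_CUBIC))
for u,v in [(228,193),(169,218),(281,213),(351,128),(345,170),(341,213),(306,255),(267,122)]:print((u,v),P[v,u].round())
# box of large caddy: points z>145..152 around
m=np.zeros(im.shape[:2],bool);m[155:230,155:295]=1
z=P[...,2]
for lo,hi in[(140,156),(157,168),(169,190)]:
    k=(m&(z>lo)&(z<hi)).astype(np.uint8);n,l,s,c=cv2.connectedComponentsWithStats(k)
    for i in range(1,n):
        if s[i,4]>5:q=P[l==i];print(lo,hi,s[i,4],c[i].round(),q.mean(0).round(1),q.min(0).round(),q.max(0).round())
m=np.zeros(im.shape[:2],bool);m[115:228,325:362]=1
hsv=cv2.cvtColor(im,cv2.COLOR_BGR2HSV);print('hsv',hsv[170,345],hsv[170,333],hsv[215,338])
q=P[m&(z>55)];print(len(q))
```

```text
(228, 193) [524. 302.   6.]
(169, 218) [450. 398. 178.]
(281, 213) [458. 183. 183.]
(351, 128) [629.  41. 171.]
(345, 170) [554.  46. 119.]
(341, 213) [470.  48.  62.]
(306, 255) [379. 125.  45.]
(267, 122) [697. 209.   7.]
140 156 125 [261. 172.] [544.7 222.3 151.5] [530. 215. 140.] [561. 230. 156.]
140 156 136 [187. 175.] [538.5 370.8 150.9] [524. 363. 142.] [554. 380. 156.]
140 156 30 [262. 195.] [498.4 219.9 152.2] [491. 212. 149.] [504. 228. 156.]
140 156 29 [188. 198.] [492.9 367.1 150.4] [486. 361. 140.] [497. 375. 154.]
140 156 32 [262. 206.] [475.7 220.7 151. ] [472. 214. 140.] [483. 226. 155.]
140 156 42 [189. 208.] [471.9 365.  149.9] [466. 361. 141.] [480. 373. 156.]
157 168 185 [270. 205.] [476.3 204.4 161. ] [452. 179. 157.] [496. 227. 165.]
157 168 200 [179. 210.] [467.8 382.7 160.9] [440. 360. 157.] [491. 405. 168.]
169 190 33 [282. 212.] [459.2 180.6 181.5] [454. 175. 169.] [464. 185. 185.]
169 190 40 [167. 219.] [447.  402.  180.8] [442. 397. 170.] [453. 409. 186.]
hsv [ 20  95 235] [ 14 138 222] [ 18  38 227]
1380
```

View pics/crop.png

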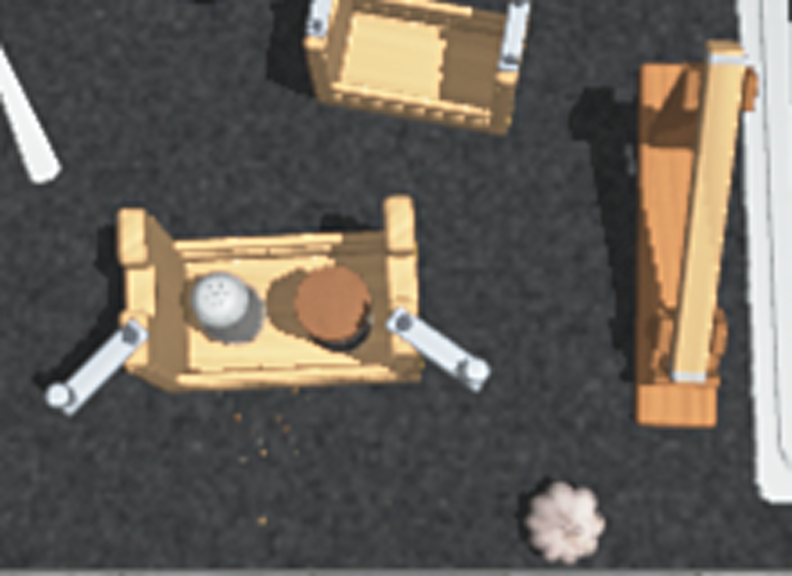

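Crop: this confirms the large caddy (with shaker and pepper jar), its two open keepers, and the bar on the stand.

```bash
cat >> h.py <<'E'
def plan(p,Rt,n=1,o=None):
    "total tool-frame shift (mm->fraction) and turn fraction, split in n rows, rotation first listed separately"
    o=o or get_obs();R0=R.from_rotvec(o['orientation']);w=(R0.inv()*Rt).as_rotvec()
    print('turn frac',(w/np.radians(45)).round(3),'deg',np.degrees(w).round(1))
    dp=np.array(p)-o['ee_pos'];print('world shift',dp.round(1),'in present tool',(R0.inv().apply(dp)/100).round(3),'in final tool',(Rt.inv().apply(dp)/100).round(3))
def tool(z,y):
    z=np.array(z)/np.linalg.norm(z);y=np.array(y,float);y-=z*(y@z);y/=np.linalg.norm(y);return R.from_matrix(np.stack([np.cross(y,z),y,z],1))
E
python3 - <<'E'
from h import *
d=pickle.load(open('pics/t0.pkl','rb'));P=pts(d);im=d['image'];z=P[...,2]
hsv=cv2.cvtColor(im,cv2.COLOR_BGR2HSV)
m=np.zeros(z.shape,bool);m[118:218,325:362]=1
m&=(z>58)&(hsv[...,0]>=17)&(hsv[...,1]>25)
k=cv2.morphologyEx(m.astype(np.uint8),cv2.MORPH_OPEN,np.ones((3,3)))
q=P[k>0];print(len(q))
c=q.mean(0);
for _ in range(5):
    U=np.linalg.svd(q-c)[2];n=U[2];r=abs((q-c)@n);q=q[r<5];c=q.mean(0)
u=U[0]*np.sign(U[0][0]);n=n*np.sign(n[2]);s=(q-c)@u
print('c',c,'u',u,'n',n,'slope',np.degrees(np.arcsin(u[2])),'yaw',np.degrees(np.arctan2(u[1],u[0])),'ext',s.min(),s.max(),'w',np.ptp((q-c)@U[1]))
mid=c+u*(s.min()+s.max())/2-n*10;print('mid',mid)
h=np.array([u[0],u[1],0]);h/=np.linalg.norm(h);a=np.radians(35)
Z=h*np.sin(a)-np.array([0,0,np.cos(a)]);Y=[-h[1],h[0],0]
T=tool(Z,Y);np.save('T.npy',T.as_rotvec())
print('tilted, 100 back:');plan(mid+Z*(pinch_z-100),T)
print('vertical over bar');plan(mid+[ -40,0,120],tool([0,0,-1],Y))
E
```

```text
708
c [551.06607425  45.57122747 129.07832195] u [ 0.04719101 -0.16640081 -0.98492831] n [-0.15207275 -0.97572977  0.15756046] slope -80.03985719597101 yaw -74.16674503505061 ext -863.7338128700433 64.7296795163178 w 216.4788240537699
mid [533.73389398 121.80599306 520.98361321]
tilted, 100 back:
turn frac [ 0.356 -0.721  1.135] deg [ 16.  -32.4  51.1]
world shift [ 293.  -414.7  365.6] in present tool [-4.242 -2.796 -3.652] in final tool [-6.02   1.687 -0.248]
vertical over bar
turn frac [-2.000e-03  1.000e-03  1.172e+00] deg [-0.1  0.  52.7]
world shift [ 265.7 -459.6  419. ] in present tool [-4.152 -3.314 -4.186] in final tool [-5.147  1.303 -4.19 ]
```

```bash
cat >> h.py <<'E'
def barfit(P,m,it=6):
    q=P[m];c=np.median(q,0)
    for _ in range(it):
        U=np.linalg.svd(q-c,full_matrices=False)[2];n=U[2];r=abs((q-c)@n);q=q[r<max(4,2.5*r.std())];c=q.mean(0)
    u=U[0]*np.sign(U[0][0]);n=n*np.sign(n[2]);s=(q-c)@u;w=(q-c)@U[1]
    mid=c+u*(s.min()+s.max())/2+U[1]*(w.min()+w.max())/2-n*10
    print(len(q),'slope',np.degrees(np.arcsin(u[2])).round(1),'yaw',np.degrees(np.arctan2(u[1],u[0])).round(1),'len',np.ptp(s),'w',np.ptp(w),'mid',mid.round(1));return mid,u
E
python3 - <<'E'
from h import *
d=pickle.load(open('pics/t0.pkl','rb'));P=pts(d);im=d['image'];z=P[...,2]
hsv=cv2.cvtColor(im,cv2.COLOR_BGR2HSV)
m=np.zeros(z.shape,bool);m[118:218,325:362]=1
m&=(z>58)&(z<200)&(hsv[...,0]>=17)&(hsv[...,1]>25)
k=cv2.morphologyEx(m.astype(np.uint8),cv2.MORPH_OPEN,np.ones((3,3)))
n_,l,s_,_=cv2.connectedComponentsWithStats(k);k=l==1+s_[1:,4].argmax()
mid,u=barfit(P,k)
h=np.array([u[0],u[1],0]);h/=np.linalg.norm(h);a=np.radians(35)
Z=h*np.sin(a)-np.array([0,0,np.cos(a)]);Y=[-h[1],h[0],0]
T=tool(Z,Y);np.save('T.npy',T.as_rotvec())
print('tilted, 100 back:');plan(mid+Z*(pinch_z-100),T)
print('vertical over bar');plan(mid+[ -40,0,120],tool([0,0,-1],Y))
E
```

```text
688 slope 35.0 yaw -2.4 len 195.0279396344484 w 18.318843096602382 mid [555.   43.7 108.1]
tilted, 100 back:
turn frac [-0.131 -0.771 -0.409] deg [ -5.9 -34.7 -18.4]
world shift [ 280.4 -535.8  -47.3] in present tool [-4.567 -3.963  0.478] in final tool [-2.206 -5.237  2.122]
vertical over bar
turn frac [-0.002 -0.    -0.423] deg [ -0.1  -0.  -19. ]
world shift [ 287.  -537.7    6.1] in present tool [-4.636 -3.958 -0.056] in final tool [-3.091 -5.253 -0.061]
```

>>> jog_arm --commands '[[0.5,[-0.33,-0.28,-0.03],[0,0,0]],[0.5,[-0.33,-0.28,-0.03],[0,0,0]],[0.5,[-0.33,-0.28,-0.03],[0,0,0]],[0.5,[-0.33,-0.28,-0.03],[0,0,0]],[0.5,[-0.33,-0.28,-0.03],[0,0,0]],[0.5,[-0.33,-0.28,-0.03],[0,0,0]],[0.5,[-0.33,-0.28,-0.03],[0,0,0]],[0.5,[-0.33,-0.28,-0.03],[0,0,0]],[0.5,[-0.33,-0.28,-0.03],[0,0,0]],[0.5,[-0.33,-0.28,-0.03],[0,0,0]]]'

```text
t: 1.1
ee_pos: [433.5, 199.0, 252.7]
orientation: [-0.583, -3.087, 0.0]
ft_force: [0.4, 1.0, -0.3]
width: 65.9
grasp_force: 0.0
```

>>> jog_arm --commands '[[0.5,[-0.33,-0.28,0],[0,0,0]],[0.5,[-0.33,-0.28,0],[0,0,0]],[0.5,[-0.33,-0.28,0],[0,0,0]],[0.5,[-0.33,-0.28,0],[0,0,0]],[0.5,[0,0,0],[0,0,-0.141]],[0.5,[0,0,0],[0,0,-0.141]],[0.5,[0,0,0],[0,0,-0.141]],[0.5,[0,0,0],[0,0,0]],[0.5,[0,0,0],[0,0,0]]]'

```text
t: 2.0
ee_pos: [515.0, 48.2, 252.5]
orientation: [-0.07, -3.14, 0.0]
ft_force: [-0.8, -1.0, -0.2]
width: 65.7
grasp_force: 0.0
```

Run:
```python
from h import *
d=snap('wrist','w1');print(d['obs']['t'],d['obs']['qpos'])
T=R.from_rotvec(np.load('T.npy'));mid=np.array([555,43.7,108.1]);Z=T.apply([0,0,1])
plan(mid+Z*(pinch_z-100),T)
```

```text
2.0 [ 7.03582791e-02  2.28435187e-01  1.83795380e+00  1.73614834e-05
  1.07568980e+00 -1.45593884e+00]
turn frac [-0.001 -0.778 -0.003] deg [ -0.  -35.   -0.1]
world shift [ -6.6  -2.6 -77.9] in present tool [ 0.064 -0.029  0.779] in final tool [ 0.5   -0.029  0.601]
```

View pics/w1.png

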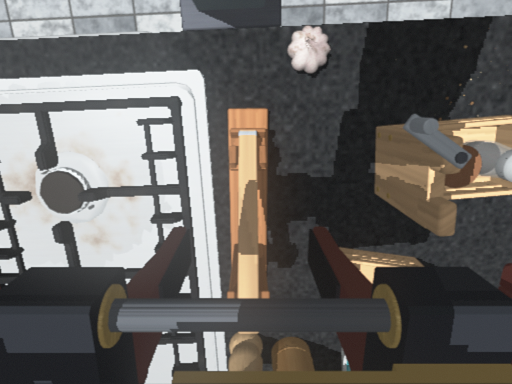

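The bar, at (248,130) to (248,300), is centred between the fingers at (180,240) and (320,240). Now I'll tilt and approach.

>>> jog_arm --commands '[[0.5,[0,0,0],[0,-0.156,0]],[0.5,[0,0,0],[0,-0.156,0]],[0.5,[0,0,0],[0,-0.156,0]],[0.5,[0,0,0],[0,-0.156,0]],[0.5,[0,0,0],[0,-0.154,0]],[0.5,[0.25,-0.015,0.3],[0,0,0]],[0.5,[0.25,-0.015,0.3],[0,0,0]],[0.5,[0,0,0],[0,0,0]],[0.5,[0,0,0],[0,0,0]]]'

```text
t: 2.95
ee_pos: [512.6, 43.5, 202.4]
orientation: [0.06, 2.526, -0.032]
ft_force: [0.6, 0.1, 0.3]
width: 65.6
grasp_force: 0.0
```

Run:
```python
from h import *
d=snap('wrist','w2');P=pts(d);hsv=cv2.cvtColor(d['image'],cv2.COLOR_BGR2HSV)
T=R.from_rotvec(np.load('T.npy'));mid=np.array([555,43.7,108.1])
L=T.inv().apply(P-mid)   # x along -bar, y across, z down
m=(abs(L[...,1])<25)&(abs(L[...,2]+10)<5)&(abs(L[...,0])<130)&(hsv[...,1]>25)
q=L[m];print(m.sum(),q.min(0),q.max(0))
for a in range(-110,110,20):
    s=q[(q[:,0]>a)&(q[:,0]<a+20)]
    if len(s)>5:print(a,len(s),np.percentile(s[:,1],[2,98]).round(1),np.median(s[:,2]).round(1))
plan(mid+T.apply([0,0,pinch_z]),T);print(d['obs']['qpos'].round(2))
```

```text
Traceback (most recent call last):
  File "scipy/spatial/transform/_rotation.pyx", line 2580, in scipy.spatial.transform._rotation.Rotation.apply
ValueError: Expected input of shape (3,) or (P, 3), got (384, 512, 3).
```

```bash
cat > m2.py <<'E'
from h import *
d=pickle.load(open('pics/w2.pkl','rb'));P=pts(d);hsv=cv2.cvtColor(d['image'],cv2.COLOR_BGR2HSV)
T=R.from_rotvec(np.load('T.npy'));mid=np.array([555,43.7,108.1])
L=T.inv().apply((P-mid).reshape(-1,3)).reshape(P.shape)
m=(abs(L[...,1])<25)&(abs(L[...,2]+10)<5)&(abs(L[...,0])<130)&(hsv[...,1]>25)
q=L[m];print(m.sum(),q.min(0),q.max(0))
for a in range(-110,110,20):
    s=q[(q[:,0]>a)&(q[:,0]<a+20)]
    if len(s)>5:print(a,len(s),np.percentile(s[:,1],[2,98]).round(1),np.median(s[:,2]).round(1))
plan(mid+T.apply([0,0,pinch_z-100]),T);plan(mid+T.apply([0,0,pinch_z]),T);print(d['obs']['qpos'].round(2))
E
python3 m2.py
```

```text
5789 [-105.26365639  -17.74507221  -11.5581122 ] [104.02290585  12.04867717  -5.03760544]
-110 214 [-7.7 11.4] -8.9
-90 444 [-7.7 11.2] -8.9
-70 476 [-7.5 11.9] -8.9
-50 501 [-7.4 11.5] -8.9
-30 519 [-7.3 11.3] -8.9
-10 569 [-8.1 11. ] -9.0
10 621 [-7.9 11.5] -9.0
30 647 [-7.8 11.2] -9.0
50 682 [-7.7 10.9] -9.1
70 752 [-8.3 11.3] -9.1
90 364 [-8.2 11.1] -8.9
turn frac [-0.016  0.007 -0.002] deg [-0.7  0.3 -0.1]
world shift [ -4.6   2.2 -28.3] in present tool [0.202 0.022 0.204] in final tool [0.201 0.02  0.205]
turn frac [-0.016  0.007 -0.002] deg [-0.7  0.3 -0.1]
world shift [  52.7   -0.2 -110.2] in present tool [0.208 0.035 1.203] in final tool [0.201 0.02  1.205]
[ 0.13  0.14  2.28 -0.76  0.16 -0.67]
```

Run:
```python
from h import *
T=R.from_rotvec(np.load('T.npy'));mid=np.array([555,43.7,108.1])+T.apply([0,1.2,0])
y=T.apply([0,1,0]);h=np.cross(y,[0,0,1]);a=np.radians(20)
Z=h*np.sin(a)-np.array([0,0,np.cos(a)]);T2=tool(Z,y);np.save('T2.npy',T2.as_rotvec());print(mid,Z)
plan(mid+T2.apply([0,0,pinch_z-80]),T2)
```

```text
[555.04985691  44.89896384 108.1       ] [ 0.34172482 -0.01421006 -0.93969262]
turn frac [-0.016  0.341 -0.005] deg [-0.7 15.3 -0.2]
world shift [ 21.1   2.3 -37.3] in present tool [0.045 0.037 0.425] in final tool [-0.069  0.032  0.422]
```

>>> jog_arm --commands '[[0.5,[0,0,0],[-0.016,0.115,0]],[0.5,[0,0,0],[0,0.115,0]],[0.5,[0,0,0],[0,0.11,0]],[0.5,[0,0,0],[0,0,0]],[0.5,[-0.035,0.015,0.2],[0,0,0]],[0.5,[-0.035,0.015,0.2],[0,0,0]],[0.5,[0,0,0],[0,0,0]],[0.5,[0,0,0],[0,0,0]]]'

```text
t: 3.8
ee_pos: [535.7, 38.2, 168.5]
orientation: [0.074, 2.719, -0.046]
ft_force: [0.2, 0.5, -0.3]
width: 65.9
grasp_force: 0.0
```

```bash
cat > p2.py <<'E'
from h import *
T2=R.from_rotvec(np.load('T2.npy'));mid=np.array([555.05,44.9,108.1])
plan(mid+T2.apply([0,0,pinch_z]),T2);print(get_obs()['qpos'].round(2))
E
python3 p2.py
```

```text
turn frac [-0.033  0.093 -0.011] deg [-1.5  4.2 -0.5]
world shift [ 25.7   6.4 -78. ] in present tool [0.088 0.095 0.813] in final tool [0.027 0.075 0.82 ]
[ 0.1   0.25  2.14 -0.25  0.35 -1.21]
```

>>> jog_arm --commands '[[0.5,[0,0,0],[-0.03,0.09,-0.01]],[0.5,[0,0,0],[0,0,0]],[0.5,[0.01,0.035,0.15],[0,0,0]],[0.5,[0.01,0.035,0.15],[0,0,0]],[0.5,[0,0,0],[0,0,0]],[0.5,[0,0,0],[0,0,0]]]'

```text
t: 4.4
ee_pos: [544.6, 44.7, 140.0]
orientation: [0.06, 2.789, -0.014]
ft_force: [0.2, -0.6, -0.0]
width: 65.8
grasp_force: 0.0
```

```bash
python3 p2.py
```

```text
turn frac [-0.004  0.004 -0.001] deg [-0.2  0.2 -0. ]
world shift [ 16.9  -0.1 -49.5] in present tool [0.012 0.008 0.522] in final tool [0.011 0.006 0.522]
[ 0.09  0.32  2.1  -0.13  0.37 -1.33]
```

>>> jog_arm --commands '[[0.5,[0.005,0.005,0.15],[0,0,0]],[0.5,[0.005,0,0.15],[0,0,0]],[0.5,[0,0,0.12],[0,0,0]],[0.5,[0,0,0.1],[0,0,0]],[0.5,[0,0,0],[0,0,0]],[0.5,[0,0,0],[0,0,0]]]'

```text
t: 5.0
ee_pos: [562.0, 44.4, 90.5]
orientation: [0.06, 2.79, -0.014]
ft_force: [0.9, 0.8, 0.5]
width: 65.4
grasp_force: 0.0
```

```bash
python3 p2.py
```

```text
turn frac [-0.003  0.003 -0.001] deg [-0.2  0.1 -0. ]
world shift [-0.5  0.3 -0. ] in present tool [ 0.005  0.003 -0.002] in final tool [ 0.005  0.003 -0.002]
[ 0.08  0.44  2.08 -0.17  0.27 -1.29]
```

>>> jog_arm --commands '[[-1,[0,0,0],[0,0,0]],[-1,[0,0,0],[0,0,0]],[-1,[0,0,0],[0,0,0]],[-1,[0,0,0],[0,0,0]],[-1,[0,0,0],[0,0,0]],[-1,[0,0,0],[0,0,0]]]'

```text
t: 5.6
ee_pos: [562.0, 44.4, 90.5]
orientation: [0.059, 2.79, -0.014]
ft_force: [-0.1, -0.5, 1.2]
width: 21.0
grasp_force: 0.0
```

>>> jog_arm --commands '[[-1,[0,0,0],[0,0,0]],[-1,[0,0,0],[0,0,0]],[-1,[0,0,0],[0,0,0]]]'

```text
t: 5.9
ee_pos: [562.1, 44.4, 90.6]
orientation: [0.059, 2.79, -0.014]
ft_force: [-1.4, 0.5, 0.7]
width: 19.8
grasp_force: 30.0
```

>>> jog_arm --commands '[[-1,[-0.034,0,-0.094],[0,0,0]],[-1,[-0.068,0,-0.188],[0,0,0]],[-1,[-0.1,0,-0.28],[0,0,0]],[-1,[-0.1,0,-0.28],[0,0,0]],[-1,[-0.1,0,-0.28],[0,0,0]],[-1,[-0.1,0,-0.28],[0,0,0]],[-1,[-0.03,0,-0.1],[0,0,0]],[-1,[0,0,0],[0,0,0]]]'

```text
t: 6.7
ee_pos: [561.0, 44.9, 251.6]
orientation: [0.059, 2.786, -0.013]
ft_force: [-0.2, 0.6, -0.7]
width: 19.9
grasp_force: 30.0
```

```bash
cat > p3.py <<'E'
from h import *
import sys
h=float(sys.argv[1]) if len(sys.argv)>1 else 70
yaw=0.042;xc=np.array([np.cos(yaw),np.sin(yaw),0]);yc=np.array([-np.sin(yaw),np.cos(yaw),0])
seat=np.array([513.8,296,130])
T2=R.from_rotvec([0.06,2.79,-0.014]);T35=R.from_rotvec(np.load('T.npy'))
b=T2.inv().apply(T35.apply([-1,0,0]));b[1]=0;b/=np.linalg.norm(b)   # bar +x in tool
n=np.cross([0,1,0],b) # third axis in tool, -> level
# map: b->-yc, tool y->xc
A=np.stack([b,[0,1,0],n],1);B=np.stack([-yc,xc,np.cross(xc,-yc)],1)
T3=R.from_matrix(B@A.T);print('tool z',T3.apply([0,0,1]).round(3),'bar in tool',b.round(3))
if __name__=='__main__':
    np.save('T3.npy',T3.as_rotvec())
    plan(seat+[0,0,10+h]+T3.apply([0,0,pinch_z]),T3);print(get_obs()['qpos'].round(2))
E
python3 p3.py
```

```text
tool z [-0.011  0.257 -0.966] bar in tool [-0.966  0.    -0.257]
turn frac [0.089 0.633 1.915] deg [ 4.  28.5 86.2]
world shift [-47.4 255.9 -59.7] in present tool [0.752 2.537 0.353] in final tool [ 2.337 -0.366  1.239]
[ 0.08  0.16  1.98 -0.08  0.65 -1.39]
```

>>> jog_arm --commands '[[-1,[0,0,0],[0.007,0.0487,0.147]],[-1,[0,0,0],[0.007,0.0487,0.147]],[-1,[0,0,0],[0.007,0.0487,0.147]],[-1,[0,0,0],[0.007,0.0487,0.147]],[-1,[0,0,0],[0.007,0.0487,0.147]],[-1,[0,0,0],[0.007,0.0487,0.147]],[-1,[0,0,0],[0.007,0.0487,0.147]],[-1,[0,0,0],[0.007,0.0487,0.147]],[-1,[0,0,0],[0.007,0.0487,0.147]],[-1,[0,0,0],[0.007,0.0487,0.147]]]'

```text
t: 7.7
ee_pos: [559.3, 44.9, 247.5]
orientation: [-1.718, -2.541, -0.21]
ft_force: [-0.0, 0.6, -1.4]
width: 19.8
grasp_force: 30.0
```

>>> jog_arm --commands '[[-1,[0,0,0],[0.007,0.0487,0.147]],[-1,[0,0,0],[0.007,0.0487,0.147]],[-1,[0,0,0],[0.007,0.0487,0.147]],[-1,[0,0,0],[0,0,0]]]'

```text
t: 8.1
ee_pos: [559.4, 44.1, 247.4]
orientation: [-2.034, -2.12, -0.256]
ft_force: [-0.3, -0.1, -1.2]
width: 19.6
grasp_force: 30.0
```

```bash
python3 p3.py 110
```

```text
tool z [-0.011  0.257 -0.966] bar in tool [-0.966  0.    -0.257]
turn frac [-0.011  0.001 -0.002] deg [-0.5  0.1 -0.1]
world shift [-45.8 256.7 -15.4] in present tool [ 2.458 -0.347  0.814] in final tool [ 2.457 -0.35   0.813]
[-0.08  0.32  1.75  0.28  1.13 -0.25]
```

>>> jog_arm --commands '[[-1,[0.246,-0.035,0.081],[-0.01,0,0]],[-1,[0.246,-0.035,0.081],[0,0,0]],[-1,[0.246,-0.035,0.081],[0,0,0]],[-1,[0.246,-0.035,0.081],[0,0,0]],[-1,[0.246,-0.035,0.081],[0,0,0]],[-1,[0.246,-0.035,0.081],[0,0,0]],[-1,[0.246,-0.035,0.081],[0,0,0]],[-1,[0.246,-0.035,0.081],[0,0,0]],[-1,[0.246,-0.035,0.081],[0,0,0]],[-1,[0.246,-0.035,0.081],[0,0,0]]]'

```text
t: 9.1
ee_pos: [513.1, 302.5, 232.8]
orientation: [-2.034, -2.131, -0.266]
ft_force: [-0.5, -0.1, -0.7]
width: 19.8
grasp_force: 30.0
```

>>> jog_arm --commands '[[-1,[0,0,0],[0,0,0]],[-1,[0,0,0],[0,0,0]]]'

```text
t: 9.3
ee_pos: [513.3, 301.6, 233.1]
orientation: [-2.034, -2.131, -0.265]
ft_force: [-0.8, 0.6, -1.0]
width: 19.7
grasp_force: 30.0
```

```bash
python3 p3.py 110
python3 - <<'E'
from h import *
a=snap('scene','s1');d=snap('wrist','w3')
cv2.imwrite('pics/both.png',np.hstack([cv2.resize(a['image'][60:280,120:320],(400,440)),cv2.resize(d['image'],(400,300)) if 0 else cv2.copyMakeBorder(cv2.resize(d['image'],(400,300)),0,140,0,0,0)]))
E
```

```text
tool z [-0.011  0.257 -0.966] bar in tool [-0.966  0.    -0.257]
turn frac [0.001 0.004 0.006] deg [0.1 0.2 0.3]
world shift [ 0.3 -0.8 -1.2] in present tool [-0.011  0.002  0.009] in final tool [-0.011  0.003  0.009]
[0.39 0.33 1.77 0.29 0.97 0.18]
```

View pics/both.png

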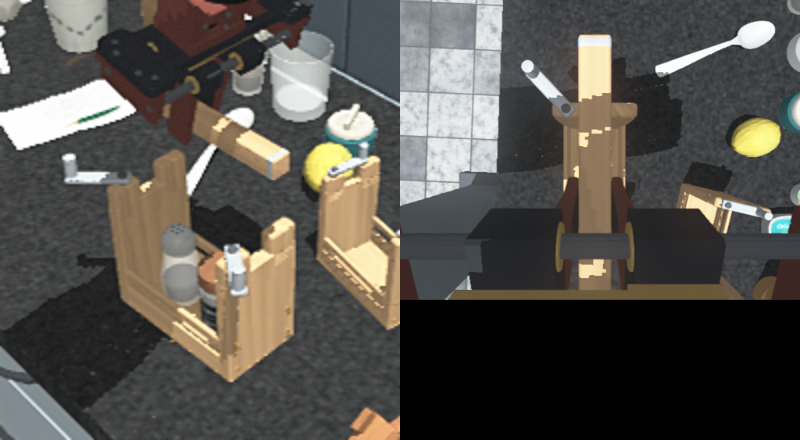

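The bar is held level above the caddy (scene half of the picture: bar end at (270,160)). In the wrist half, the left cheek posts stick out on both sides of the bar at (560,110) and (625,110). I'll measure the bar and notch lines.

```bash
cat > m3.py <<'E'
from h import *
import sys
w=pickle.load(open(sys.argv[1],'rb'));s=pickle.load(open(sys.argv[2],'rb'));zc=float(sys.argv[3])
yaw=.042;C=np.array([[np.cos(yaw),-np.sin(yaw),0],[np.sin(yaw),np.cos(yaw),0],[0,0,1]])
for nm,d in(('wrist',w),('scene',s)):
    P=(pts(d)-[513.8,296,0])@C; hsv=cv2.cvtColor(d['image'],cv2.COLOR_BGR2HSV)
    wood=(hsv[...,0]>8)&(hsv[...,0]<30)&(hsv[...,1]>20)
    m=(abs(P[...,2]-zc-10)<6)&(abs(P[...,0])<20)&(abs(P[...,1])<130)&(d['z_map']>0)
    q=P[m]
    print(nm,'bar top: y range',q[:,1].min().round(1),q[:,1].max().round(1))
    for a in range(-120,120,20):
        t=q[(q[:,1]>a)&(q[:,1]<a+20)]
        if len(t)>25:print(' y',a+10,len(t),'x',np.percentile(t[:,0],[2,98]).round(1),'z',np.median(t[:,2]).round(1))
    for sg in(1,-1):
        m=(abs(P[...,2]-150)<5)&(abs(P[...,0])<60)&(abs(P[...,1]-75*sg)<14)&wood;q=P[m]
        if len(q)>10:
            x=np.sort(q[:,0]);print(' cheek',sg,len(q),'x',x[[0,-1]].round(1),'neg post max',x[x<0].max().round(1) if (x<0).any() else '','pos post min',x[x>0].min().round(1) if (x>0).any() else '','y',np.percentile(q[:,1],[3,97]).round(1))
E
python3 m3.py pics/w3.pkl pics/s1.pkl 250
```

```text
wrist bar top: y range -51.2 104.5
 y -50 855 x [-9.4 10.2] z 260.9
 y -30 771 x [-9.2 10.2] z 260.9
 y -10 1369 x [-9.6 10.1] z 260.8
 y 10 2225 x [-16.8  17.2] z 260.8
 y 30 1772 x [-9.5  9.9] z 260.6
 y 50 1785 x [-9.6  9.8] z 260.7
 y 70 1784 x [-9.6  9.7] z 260.6
 y 90 1820 x [-9.7  9.5] z 260.5
 y 110 348 x [-9.7  9.1] z 260.5
 cheek 1 917 x [-44.7  44.7] neg post max -17.0 pos post min 17.8 y [68.4 83. ]
scene bar top: y range -105.8 34.2
 y -110 53 x [-9.6  9. ] z 259.5
 y -90 111 x [-9.8  9.6] z 260.5
 y -70 112 x [-10.4  10.2] z 260.5
 y -50 104 x [-10.8   9. ] z 260.2
 y -30 104 x [-10.2   9.1] z 260.3
 y -10 141 x [-19.6  17.8] z 260.6
 y 10 27 x [-19.7  10.1] z 259.4
 cheek 1 191 x [-45.7  45.2] neg post max -14.2 pos post min 13.5 y [66.9 80.9]
 cheek -1 179 x [-45.2  44.7] neg post max -13.0 pos post min 12.9 y [-82.9 -67.3]
```

Aligned within 0.5 mm, so I'll lower it.

>>> jog_arm --commands '[[-1,[-0.051,0,0.193],[0,0,0]],[-1,[-0.051,0,0.193],[0,0,0]],[-1,[-0.051,0,0.193],[0,0,0]],[-1,[-0.051,0,0.193],[0,0,0]],[-1,[0,0,0],[0,0,0]],[-1,[0,0,0],[0,0,0]]]'

```text
t: 10.0
ee_pos: [514.7, 300.8, 154.5]
orientation: [-2.038, -2.127, -0.267]
ft_force: [0.2, 0.1, -0.6]
width: 20.1
grasp_force: 30.0
```

```bash
python3 p3.py 0
python3 - <<'E'
from h import *
snap('scene','s2');snap('wrist','w4')
E
python3 m3.py pics/w4.pkl pics/s2.pkl 170
```

```text
tool z [-0.011  0.257 -0.966] bar in tool [-0.966  0.    -0.257]
turn frac [0.003 0.002 0.001] deg [0.2 0.1 0.1]
world shift [ -1.1  -0.  -32.6] in present tool [-0.083 -0.012  0.315] in final tool [-0.084 -0.011  0.315]
[0.38 0.44 1.82 0.33 0.82 0.12]
wrist bar top: y range -51.1 104.4
 y -50 857 x [-8.1 11.6] z 182.6
 y -30 776 x [-8.  11.5] z 182.7
 y -10 1323 x [-8.  11.5] z 182.6
 y 10 2201 x [-15.2  18.4] z 182.5
 y 30 1775 x [-8.  11.4] z 182.5
 y 50 1792 x [-8.  11.4] z 182.5
 y 70 1790 x [-8.  11.3] z 182.5
 y 90 1814 x [-8.  11.2] z 182.4
 y 110 351 x [-8.  10.8] z 182.3
 cheek 1 2277 x [-44.8  45. ] neg post max -12.8 pos post min 14.0 y [68.4 82.8]
 cheek -1 186 x [-17.2  21.2] neg post max -12.7 pos post min 14.4 y [-68.7 -65.3]
scene bar top: y range -107.5 9.2
 y -110 58 x [-8.9  9.8] z 180.5
 y -90 108 x [-9.  10.5] z 181.4
 y -70 105 x [-9.4 10.5] z 181.6
 y -50 106 x [-9.1 10.4] z 181.5
 y -30 92 x [-9.  10.3] z 181.6
 y -10 107 x [-18.8  17.3] z 181.7
 cheek 1 87 x [-44.5 -14.8] neg post max -14.8 pos post min  y [66.5 81.1]
 cheek -1 80 x [-44.4  45.4] neg post max -14.3 pos post min 35.7 y [-82.6 -67.4]
```

>>> jog_arm --commands '[[-1,[-0.026,-0.012,0.097],[0,0,0]],[-1,[-0.026,0,0.097],[0,0,0]],[-1,[-0.018,0,0.068],[0,0,0]],[-1,[-0.005,0,0.019],[0,0,0]],[-1,[0,0,0],[0,0,0]]]'

```text
t: 10.6
ee_pos: [513.0, 301.4, 124.6]
orientation: [-2.037, -2.127, -0.266]
ft_force: [-0.3, 0.1, -0.9]
width: 19.9
grasp_force: 30.0
```

>>> jog_arm --commands '[[-1,[-0.003,0,0.0145],[0,0,0]],[-1,[0,0,0],[0,0,0]]]'

```text
t: 10.8
ee_pos: [513.5, 301.6, 123.9]
orientation: [-2.037, -2.128, -0.268]
ft_force: [-0.5, -0.7, -1.5]
width: 19.9
grasp_force: 30.0
```

>>> jog_arm --commands '[[-1,[-0.003,0,0.01],[0,0,0]],[-1,[0,0,0],[0,0,0]]]'

```text
t: 11.0
ee_pos: [513.4, 301.6, 122.9]
orientation: [-2.037, -2.127, -0.268]
ft_force: [0.7, 0.1, -0.4]
width: 19.9
grasp_force: 30.0
```

>>> jog_arm --commands '[[-1,[-0.003,0,0.01],[0,0,0]],[-1,[0,0,0],[0,0,0]]]'

```text
t: 11.2
ee_pos: [513.5, 301.6, 122.4]
orientation: [-2.037, -2.127, -0.269]
ft_force: [-1.1, -0.6, 5.3]
width: 19.6
grasp_force: 30.0
```

>>> jog_arm --commands '[[-1,[-0.002,0,0.007],[0,0,0]],[-1,[0,0,0],[0,0,0]]]'

```text
t: 11.4
ee_pos: [513.5, 301.6, 122.4]
orientation: [-2.036, -2.127, -0.269]
ft_force: [-2.8, -3.1, 11.2]
width: 19.7
grasp_force: 30.0
```

Seated with about 11 N of contact force. I'll release and retreat.

>>> jog_arm --commands '[[0,[0,0,0],[0,0,0]],[0,[0,0,0],[0,0,0]],[0,[0,0,0],[0,0,0]],[0,[0,0,0],[0,0,0]],[0,[0,0,0],[0,0,0]],[0,[0,0,-0.1],[0,0,0]],[0,[0,0,-0.3],[0,0,0]],[0,[0,0,-0.4],[0,0,0]],[0,[0,0,-0.4],[0,0,0]],[0,[0,0,-0.2],[0,0,0]]]'

```text
t: 12.4
ee_pos: [515.8, 265.4, 260.6]
orientation: [-2.038, -2.129, -0.275]
ft_force: [1.1, 0.3, 0.1]
width: 43.9
grasp_force: 0.0
```

```bash
python3 - <<'E'
from h import *
snap('scene','s3');snap('wrist','w5');snap('top','t3');o=get_obs();print(o['ee_pos'],o['qpos'].round(2),o['width'])
E
python3 m3.py pics/t3.pkl pics/s3.pkl 140
python3 - <<'E'
from h import *
yaw=.042;C=np.array([[np.cos(yaw),-np.sin(yaw),0],[np.sin(yaw),np.cos(yaw),0],[0,0,1]])
for f in('s3','w5','t3'):
    d=pickle.load(open(f'pics/{f}.pkl','rb'));P=(pts(d)-[513.8,296,0])@C;z=P[...,2]
    for sg in(1,-1):
        m=(z>168)&(z<186)&(abs(P[...,0]+65)<50)&(P[...,1]*sg>70)&(P[...,1]*sg<150)
        q=P[m]
        if len(q):
            c=np.median(q,0);print(f,sg,len(q),c.round(1),'angle',np.arctan2(c[1]*sg-75,c[0]+29).round(2))
E
```

```text
[515.25682456 265.64573529 258.17845367] [0.32 0.28 1.78 0.29 1.02 0.14] 44.01174425476167
wrist bar top: y range -2.1 103.0
 y 10 98 x [-9.4  9.7] z 150.7
 y 30 98 x [-10.    8.4] z 150.6
 y 50 101 x [-9.7  9.3] z 150.7
 y 70 147 x [-18.6  18.2] z 150.9
 y 90 101 x [-9.4 15.4] z 150.8
 cheek 1 324 x [-44.6  43.5] neg post max -0.0 pos post min 0.1 y [63.  86.9]
scene bar top: y range -106.3 103.8
 y -110 40 x [-9.7  9.1] z 148.8
 y -90 116 x [-17.7  17.4] z 149.3
 y -70 131 x [-16.8  18.7] z 149.5
 y -50 93 x [-9.5  9.8] z 149.6
 y -30 91 x [-10.1   9.8] z 149.3
 y -10 88 x [-9.6  9.9] z 149.5
 y 10 84 x [-10.2   9.1] z 149.5
 y 30 83 x [-10.    9.8] z 149.5
 y 50 74 x [-10.1   9.7] z 149.3
 y 70 127 x [-19.2  18.8] z 149.5
 y 90 76 x [-10.2  10. ] z 149.7
 cheek 1 276 x [-45.9  45. ] neg post max -0.1 pos post min 0.0 y [62.  86.3]
 cheek -1 307 x [-45.   44.9] neg post max -0.5 pos post min 0.0 y [-86.1 -63.6]
s3 1 51 [-63.4 107.3 177.8] angle 2.39
s3 -1 66 [ -60.3 -114.2  178.5] angle 2.24
w5 1 264 [-60.6 108.9 181.1] angle 2.32
t3 1 40 [-62.3 108.7 182.5] angle 2.35
```

The bar is home: level, centred to about 1 mm, top at 150. Next are the keepers. I'll cage each knob loosely between the fingers and follow its arc. Left first.

```bash
cat > k.py <<'E'
from h import *
import sys
yaw=.042;C=np.array([[np.cos(yaw),-np.sin(yaw),0],[np.sin(yaw),np.cos(yaw),0],[0,0,1]])
S=np.array([513.8,296,0])
def pose(sg,th,ta,z):
    p=S+C@np.array([-29+48*np.cos(th),sg*(75+48*np.sin(th)),z]);a=yaw+np.radians(ta)
    return p,tool([0,0,-1],[np.cos(a),np.sin(a),0])
def arc(sg,th0,th1,ta0,ta1,n,z):
    o=get_obs();R0=R.from_rotvec(o['orientation']);p0=o['ee_pos']
    for i in range(1,n+1):
        f=i/n;p,T=pose(sg,th0+(th1-th0)*f,ta0+(ta1-ta0)*f,z)
        s=R0.inv().apply(p-p0)/100;w=(R0.inv()*T).as_rotvec()/np.radians(45)
        print([s.round(3).tolist(),w.round(3).tolist()]);p0,R0=p,T
E
python3 - <<'E'
from k import *
p,T=pose(1,2.34,20,225);print(p);plan(p,T)
E
```

```text
[446.87090441 402.77027196 225.        ]
turn frac [ 0.066 -0.325 -0.44 ] deg [  3.  -14.6 -19.8]
world shift [-68.4 137.1 -33.2] in present tool [ 1.268 -0.627  0.675] in final tool [ 1.528 -0.11   0.332]
```

>>> jog_arm --commands '[[-0.4,[0,0,0],[0.0165,-0.081,-0.11]],[-0.4,[0,0,0],[0.0165,-0.081,-0.11]],[-0.4,[0,0,0],[0.0165,-0.081,-0.11]],[-0.4,[0,0,0],[0.0165,-0.081,-0.11]],[-0.4,[0.3,-0.02,0.03],[0,0,0]],[-0.4,[0.3,-0.02,0.03],[0,0,0]],[-0.4,[0.3,-0.02,0.03],[0,0,0]],[-0.4,[0.3,-0.02,0.03],[0,0,0]],[-0.4,[0.3,-0.02,0.03],[0,0,0]],[-0.4,[0,0,0],[0,0,0]]]'

```text
t: 13.55
ee_pos: [445.4, 402.6, 239.2]
orientation: [-1.74, -2.61, 0.008]
ft_force: [1.0, -0.4, 0.5]
width: 26.2
grasp_force: 0.0
```

Run:
```python
from k import *
p,T=pose(1,2.34,20,225);plan(p,T)
d=snap('wrist','w6');P=(pts(d)-S)@C;z=P[...,2];m=(z>172)&(z<188)&(P[...,0]<-40)&(P[...,0]>-90)&(P[...,1]>85)&(P[...,1]<135)
for n,v in(('s',m),):
    q=P[v];print(len(q),np.median(q,0) if len(q) else '',q.min(0) if len(q) else'',q.max(0)if len(q) else'')
print(get_obs()['qpos'].round(2))
```

```text
turn frac [-0.009 -0.001  0.005] deg [-0.4 -0.1  0.2]
world shift [  1.4   0.1 -14.2] in present tool [-0.005  0.015  0.142] in final tool [-0.004  0.014  0.142]
240 [-62.08054266 112.94748014 181.56755892] [-67.43299342 105.97072513 172.0318919 ] [-56.09308647 117.70069989 183.49107202]
[0.71 0.37 1.67 0.   1.11 0.32]
```

View pics/w6.png

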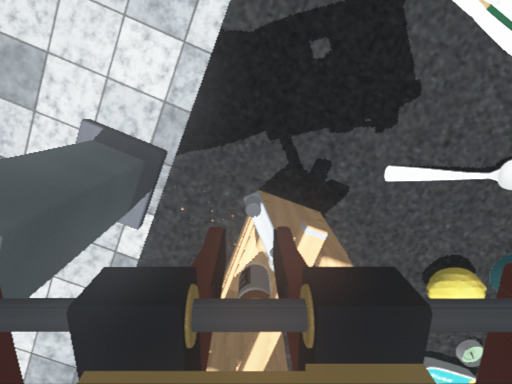

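Wrist view: the left knob at (253,205) lies between the finger tips at (215,232) and (285,232). I'll lower over it and narrow the cage.

>>> jog_arm --commands '[[-0.4,[0,0.014,0.25],[-0.009,0,0.005]],[-0.4,[0,0,0.25],[0,0,0]],[-0.4,[0,0,0.15],[0,0,0]],[-0.4,[0,0,0.1],[0,0,0]],[-0.6,[0,0,0],[0,0,0]],[-0.6,[0,0,0],[0,0,0]],[-0.6,[0,0,0],[0,0,0]]]'

```text
t: 14.3
ee_pos: [449.9, 401.6, 167.7]
orientation: [1.752, 2.606, 0.009]
ft_force: [-0.1, 0.3, -0.2]
width: 17.8
grasp_force: 0.0
```

Run:
```python
from k import *
print(get_obs()['width'],get_obs()['ee_pos']);arc(1,2.33,0,20,-60,20,164.5)
```

```text
17.77755028932748 [449.9432059  401.62391398 167.65012115]
[[0.044, 0.032, 0.032], [0.007, -0.003, 0.084]]
[[0.017, 0.053, 0.0], [0.0, 0.0, 0.089]]
[[0.014, 0.054, 0.0], [0.0, 0.0, 0.089]]
[[0.012, 0.055, 0.0], [0.0, 0.0, 0.089]]
[[0.009, 0.055, 0.0], [0.0, 0.0, 0.089]]
[[0.007, 0.055, 0.0], [0.0, 0.0, 0.089]]
[[0.004, 0.056, 0.0], [0.0, 0.0, 0.089]]
[[0.001, 0.056, 0.0], [0.0, 0.0, 0.089]]
[[-0.001, 0.056, 0.0], [0.0, 0.0, 0.089]]
[[-0.004, 0.056, 0.0], [0.0, 0.0, 0.089]]
[[-0.006, 0.056, 0.0], [0.0, 0.0, 0.089]]
[[-0.009, 0.055, 0.0], [0.0, 0.0, 0.089]]
[[-0.012, 0.055, 0.0], [0.0, 0.0, 0.089]]
[[-0.014, 0.054, 0.0], [0.0, 0.0, 0.089]]
[[-0.017, 0.053, 0.0], [0.0, 0.0, 0.089]]
[[-0.019, 0.053, 0.0], [0.0, 0.0, 0.089]]
[[-0.022, 0.052, 0.0], [0.0, 0.0, 0.089]]
[[-0.024, 0.051, 0.0], [0.0, 0.0, 0.089]]
[[-0.026, 0.049, 0.0], [0.0, 0.0, 0.089]]
[[-0.029, 0.048, 0.0], [0.0, 0.0, 0.089]]
```

>>> jog_arm --commands '[[-0.6,[0.044,0.032,0.03],[0.007,-0.003,0.084]],[-0.6,[0.017,0.053,0],[0,0,0.089]],[-0.6,[0.014,0.054,0],[0,0,0.089]],[-0.6,[0.012,0.055,0],[0,0,0.089]],[-0.6,[0.009,0.055,0],[0,0,0.089]],[-0.6,[0.007,0.055,0],[0,0,0.089]],[-0.6,[0.004,0.056,0],[0,0,0.089]],[-0.6,[0.001,0.056,0],[0,0,0.089]],[-0.6,[-0.001,0.056,0],[0,0,0.089]],[-0.6,[-0.004,0.056,0],[0,0,0.089]]]'

```text
t: 15.3
ee_pos: [498.6, 414.8, 164.7]
orientation: [-2.538, -1.851, 0.0]
ft_force: [-0.1, 0.5, 0.5]
width: 17.8
grasp_force: 0.4
```

Run:
```python
from k import *
p,T=pose(1,1.165,-20,164.5);plan(p,T)
d=snap('scene','s4');P=(pts(d)-S)@C;z=P[...,2];m=(z>157)&(z<163)&(abs(P[...,0])<85)&(P[...,1]>60)&(P[...,1]<140)&(d['image'].std(-1)<14);q=P[m];print(len(q),np.median(q,0),q.min(0),q.max(0))
arc(1,1.165,0,-20,-60,10,164.5)
```

```text
turn frac [-0.     0.    -0.004] deg [-0.   0.  -0.2]
world shift [ 0.2 -0.2 -0.2] in present tool [-0.002  0.002  0.002] in final tool [-0.002  0.002  0.002]
125 [-23.02365667  92.23172055 159.50467443] [-38.13269341  66.11664075 157.00094938] [ -6.5231191  117.94152294 162.89773943]
[[-0.008, 0.05, 0.002], [0.001, -0.0, 0.08]]
[[-0.009, 0.055, 0.0], [0.0, 0.0, 0.089]]
[[-0.012, 0.055, 0.0], [0.0, 0.0, 0.089]]
[[-0.014, 0.054, 0.0], [0.0, 0.0, 0.089]]
[[-0.017, 0.053, 0.0], [0.0, 0.0, 0.089]]
[[-0.019, 0.053, 0.0], [0.0, 0.0, 0.089]]
[[-0.022, 0.052, 0.0], [0.0, 0.0, 0.089]]
[[-0.024, 0.051, 0.0], [0.0, 0.0, 0.089]]
[[-0.026, 0.049, 0.0], [0.0, 0.0, 0.089]]
[[-0.029, 0.048, 0.0], [0.0, 0.0, 0.089]]
```

It follows; the paddle is at about 1.2 rad. I'll complete the arc.

>>> jog_arm --commands '[[-0.6,[-0.008,0.05,0],[0,0,0.08]],[-0.6,[-0.009,0.055,0],[0,0,0.089]],[-0.6,[-0.012,0.055,0],[0,0,0.089]],[-0.6,[-0.014,0.054,0],[0,0,0.089]],[-0.6,[-0.017,0.053,0],[0,0,0.089]],[-0.6,[-0.019,0.053,0],[0,0,0.089]],[-0.6,[-0.022,0.052,0],[0,0,0.089]],[-0.6,[-0.024,0.051,0],[0,0,0.089]],[-0.6,[-0.026,0.049,0],[0,0,0.089]],[-0.6,[-0.029,0.048,0],[0,0,0.089]]]'

```text
t: 16.35
ee_pos: [529.0, 371.7, 164.6]
orientation: [3.015, 0.883, -0.0]
ft_force: [0.9, 0.6, -0.0]
width: 17.4
grasp_force: 0.3
```

>>> jog_arm --commands '[[-0.6,[-0.01,0.017,0],[0,0,0]],[-0.6,[0,0,0],[0,0,0]]]'

```text
t: 16.55
ee_pos: [528.9, 369.5, 164.3]
orientation: [3.013, 0.888, -0.001]
ft_force: [0.1, 0.0, -0.3]
width: 17.4
grasp_force: 0.0
```

>>> jog_arm --commands '[[-0.6,[-0.008,0.014,0],[0,0,0]],[-0.6,[0,0,0],[0,0,0]]]'

```text
t: 16.75
ee_pos: [528.9, 369.0, 164.1]
orientation: [-3.013, -0.887, 0.0]
ft_force: [-0.5, 4.6, 1.2]
width: 17.8
grasp_force: 2.1
```

>>> jog_arm --commands '[[-0.6,[-0.005,0.009,0],[0,0,0]],[-0.6,[0,0,0],[0,0,0]]]'

```text
t: 16.95
ee_pos: [528.9, 368.9, 164.2]
orientation: [-3.012, -0.887, -0.0]
ft_force: [-0.5, 8.3, -0.8]
width: 17.6
grasp_force: 3.8
```

Run:
```python
from k import *
p,T=pose(1,0,-60,164.5);plan(p,T)
p,T=pose(-1,2.24,-20,225);plan(p,T);print(p,get_obs()['qpos'].round(2))
```

```text
turn frac [-0.002 -0.001  0.009] deg [-0.1 -0.   0.4]
world shift [0.7 2.9 0.3] in present tool [ 0.022 -0.02  -0.003] in final tool [ 0.022 -0.02  -0.003]
turn frac [-0.002 -0.002 -0.88 ] deg [ -0.1  -0.1 -39.6]
world shift [ -69.1 -187.9   60.8] in present tool [-1.598  1.204 -0.612] in final tool [-2.    -0.091 -0.608]
[459.80426669 180.9842525  225.        ] [0.59 0.52 1.63 0.   1.   1.59]
```

Left keeper is at its stop (8 N reaction). I'll back off, lift and move to the right knob.

>>> jog_arm --commands '[[-0.4,[0.015,-0.026,0],[0,0,0]],[-0.4,[0,0,0],[0,0,0]],[-0.4,[0,0,-0.2],[0,0,0]],[-0.4,[0,0,-0.4],[0,0,0]],[-0.4,[0,0,0],[0,0,-0.176]],[-0.4,[0,0,0],[0,0,-0.176]],[-0.4,[0,0,0],[0,0,-0.176]],[-0.4,[0,0,0],[0,0,-0.176]],[-0.4,[0,0,0],[0,0,-0.176]],[-0.4,[0,0,0],[0,0,0]]]'

```text
t: 17.95
ee_pos: [528.6, 369.4, 223.4]
orientation: [2.534, 1.855, -0.005]
ft_force: [-0.5, -0.7, -0.1]
width: 26.6
grasp_force: 0.0
```

Run:
```python
from k import *
p,T=pose(-1,2.24,-20,225);plan(p,T);print(get_obs()['qpos'].round(2))
```

```text
turn frac [-0.001  0.004  0.   ] deg [-0.1  0.2  0. ]
world shift [ -68.8 -188.4    1.6] in present tool [-2.004 -0.087 -0.011] in final tool [-2.004 -0.086 -0.016]
[ 0.59  0.45  1.58 -0.    1.11  0.9 ]
```

>>> jog_arm --commands '[[-0.4,[-0.286,-0.012,0],[0,0,0]],[-0.4,[-0.286,-0.012,0],[0,0,0]],[-0.4,[-0.286,-0.012,0],[0,0,0]],[-0.4,[-0.286,-0.012,0],[0,0,0]],[-0.4,[-0.286,-0.012,0],[0,0,0]],[-0.4,[-0.286,-0.012,0],[0,0,0]],[-0.4,[-0.286,-0.012,0],[0,0,0]],[-0.4,[0,0,0],[0,0,0]],[-0.4,[0,0,0],[0,0,0]]]'

```text
t: 18.85
ee_pos: [460.2, 181.4, 224.2]
orientation: [2.539, 1.849, -0.002]
ft_force: [0.5, -0.1, 0.2]
width: 26.4
grasp_force: 0.0
```

Run:
```python
from k import *
p,T=pose(-1,2.24,-20,164.5);plan(p,T);print('target caddy',(p-S)@C)
for c in('wrist','scene'):
    d=snap(c,'k'+c);P=(pts(d)-S)@C;z=P[...,2];m=(z>172)&(z<187)&(P[...,0]<-40)&(P[...,0]>-80)&(P[...,1]<-95)&(P[...,1]>-130)
    q=P[m];print(c,len(q))
    if len(q):print(np.median(q,0),q.min(0),q.max(0))
    m=(z>173)&(z<187)&(abs(P[...,0]-19)<20)&(abs(P[...,1]-75)<20);q=P[m]
    if len(q):print(' left knob',np.median(q,0))
```

```text
turn frac [-0.001  0.002 -0.006] deg [-0.   0.1 -0.3]
world shift [ -0.4  -0.4 -59.7] in present tool [-0.004 -0.002  0.597] in final tool [-0.005 -0.002  0.597]
target caddy [ -58.77735738 -112.6471644   164.5       ]
wrist 274
[ -57.71195915 -110.18720073  181.54770746] [ -63.82124466 -117.21374756  172.06800459] [ -52.33820832 -105.26229809  183.44105158]
scene 52
[ -59.90543877 -113.94833035  180.07446832] [ -64.59626908 -118.44097498  172.00952542] [ -51.50074637 -106.90724279  182.91405994]
```

View pics/kwrist.png

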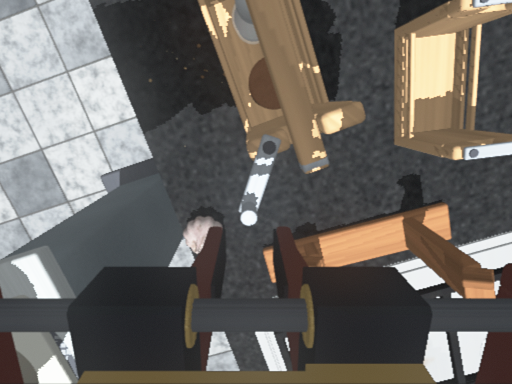

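The right knob at (249,218) is midway between the fingers at (215,232) and (283,232). I'll lower over it and swing.

>>> jog_arm --commands '[[-0.4,[-0.004,0,0.25],[0,0,0]],[-0.4,[0,0,0.2],[0,0,0]],[-0.4,[0,0,0.1],[0,0,0]],[-0.4,[0,0,0.04],[0,0,0]],[-0.6,[0,0,0],[0,0,0]],[-0.6,[0,0,0],[0,0,0]],[-0.6,[0,0,0],[0,0,0]]]'

```text
t: 19.65
ee_pos: [460.3, 181.4, 165.7]
orientation: [2.536, 1.854, -0.001]
ft_force: [-0.5, 0.2, 0.2]
width: 17.9
grasp_force: 0.0
```

Run:
```python
from k import *
arc(-1,2.24,0,-20,60,20,164.5)
```

```text
[[-0.02, 0.048, 0.012], [0.0, 0.001, -0.091]]
[[-0.012, 0.052, 0.0], [0.0, 0.0, -0.089]]
[[-0.01, 0.053, 0.0], [0.0, 0.0, -0.089]]
[[-0.007, 0.053, 0.0], [0.0, 0.0, -0.089]]
[[-0.005, 0.053, 0.0], [0.0, 0.0, -0.089]]
[[-0.003, 0.054, 0.0], [0.0, 0.0, -0.089]]
[[-0.001, 0.054, 0.0], [0.0, 0.0, -0.089]]
[[0.002, 0.054, 0.0], [0.0, 0.0, -0.089]]
[[0.004, 0.054, 0.0], [0.0, 0.0, -0.089]]
[[0.006, 0.053, 0.0], [0.0, 0.0, -0.089]]
[[0.008, 0.053, 0.0], [0.0, 0.0, -0.089]]
[[0.011, 0.053, 0.0], [0.0, 0.0, -0.089]]
[[0.013, 0.052, 0.0], [0.0, 0.0, -0.089]]
[[0.015, 0.052, 0.0], [0.0, 0.0, -0.089]]
[[0.017, 0.051, 0.0], [0.0, 0.0, -0.089]]
[[0.019, 0.05, 0.0], [0.0, 0.0, -0.089]]
[[0.021, 0.049, 0.0], [0.0, 0.0, -0.089]]
[[0.024, 0.048, 0.0], [0.0, 0.0, -0.089]]
[[0.026, 0.047, 0.0], [0.0, 0.0, -0.089]]
[[0.028, 0.046, 0.0], [0.0, 0.0, -0.089]]
```

>>> jog_arm --commands '[[-0.6,[-0.02,0.048,0.01],[0,0,-0.09]],[-0.6,[-0.012,0.052,0],[0,0,-0.089]],[-0.6,[-0.01,0.053,0],[0,0,-0.089]],[-0.6,[-0.007,0.053,0],[0,0,-0.089]],[-0.6,[-0.005,0.053,0],[0,0,-0.089]],[-0.6,[-0.003,0.054,0],[0,0,-0.089]],[-0.6,[-0.001,0.054,0],[0,0,-0.089]],[-0.6,[0.002,0.054,0],[0,0,-0.089]],[-0.6,[0.004,0.054,0],[0,0,-0.089]],[-0.6,[0.006,0.053,0],[0,0,-0.089]]]'

```text
t: 20.65
ee_pos: [510.4, 177.1, 164.5]
orientation: [1.743, 2.613, -0.003]
ft_force: [-0.4, -0.3, 0.7]
width: 17.7
grasp_force: 0.4
```

>>> jog_arm --commands '[[-0.6,[0.008,0.053,0],[0,0,-0.089]],[-0.6,[0.011,0.053,0],[0,0,-0.089]],[-0.6,[0.013,0.052,0],[0,0,-0.089]],[-0.6,[0.015,0.052,0],[0,0,-0.089]],[-0.6,[0.017,0.051,0],[0,0,-0.089]],[-0.6,[0.019,0.05,0],[0,0,-0.089]],[-0.6,[0.021,0.049,0],[0,0,-0.089]],[-0.6,[0.024,0.048,0],[0,0,-0.089]],[-0.6,[0.026,0.047,0],[0,0,-0.089]],[-0.6,[0.028,0.046,0],[0,0,-0.089]]]'

```text
t: 21.65
ee_pos: [535.7, 221.7, 164.5]
orientation: [-0.743, -3.052, 0.002]
ft_force: [-0.7, -1.6, 0.1]
width: 17.7
grasp_force: 0.3
```

>>> jog_arm --commands '[[-0.6,[0.013,0.023,0],[0,0,0]],[-0.6,[0,0,0],[0,0,0]]]'

```text
t: 21.85
ee_pos: [535.3, 224.5, 164.2]
orientation: [-0.75, -3.05, 0.002]
ft_force: [0.2, 0.5, -0.3]
width: 17.3
grasp_force: 0.0
```

Run:
```python
from k import *
p,T=pose(-1,0,60,164.5);plan(p,T);print(get_obs()['ft_force'])
```

```text
turn frac [-0.002 -0.    -0.   ] deg [-0.1 -0.  -0. ]
world shift [ 0.6 -2.6  0.3] in present tool [-0.017 -0.02  -0.003] in final tool [-0.017 -0.02  -0.003]
[ 0.1789559   0.51112423 -0.27795598]
```

>>> jog_arm --commands '[[-0.6,[0.005,0.01,0],[0,0,0]],[-0.6,[0,0,0],[0,0,0]]]'

```text
t: 22.05
ee_pos: [535.1, 225.2, 163.9]
orientation: [-0.748, -3.05, 0.003]
ft_force: [-0.7, -0.0, 0.7]
width: 17.5
grasp_force: 0.0
```

>>> jog_arm --commands '[[-0.6,[0.005,0.008,0],[0,0,0]],[-0.6,[0,0,0],[0,0,0]]]'

```text
t: 22.25
ee_pos: [535.0, 226.1, 163.8]
orientation: [-0.748, -3.05, 0.003]
ft_force: [0.1, 0.3, 0.7]
width: 17.6
grasp_force: 0.1
```

>>> jog_arm --commands '[[-0.6,[0.005,0.009,0],[0,0,0]],[-0.6,[0,0,0],[0,0,0]]]'

```text
t: 22.45
ee_pos: [535.0, 227.0, 163.7]
orientation: [-0.747, -3.05, 0.004]
ft_force: [0.5, -2.3, -1.0]
width: 17.5
grasp_force: 0.9
```

Run:
```python
from k import *
d=snap('scene','s5');P=(pts(d)-S)@C;z=P[...,2]
for sg in(1,-1):
    m=(z>157)&(z<163)&(P[...,0]>-40)&(P[...,0]<40)&(abs(P[...,1]-75*sg)<30)&(d['image'].std(-1)<14);q=P[m];print(sg,len(q))
    for a in range(-40,40,10):
        t=q[(q[:,0]>a)&(q[:,0]<a+10)]
        if len(t)>2:print(a+5,len(t),t.mean(0).round(1))
cv2.imwrite('pics/s5c.png',cv2.resize(d['image'][120:260,140:300],None,fx=4,fy=4,interpolation=cv2.INTER_CUBIC))
```

```text
1 146
-35 20 [-34.   74.8 159.4]
-25 23 [-24.8  74.4 160. ]
-15 26 [-14.7  74.5 159.5]
-5 26 [ -4.3  74.2 159.5]
5 26 [  5.4  73.7 159.8]
15 21 [ 14.7  73.5 159.5]
25 4 [ 21.9  70.4 158.7]
-1 149
-35 27 [-33.6 -74.7 159.5]
-25 30 [-24.6 -76.2 160.3]
-15 29 [-14.7 -75.  159.6]
-5 30 [ -5.3 -75.3 159.7]
5 29 [  4.5 -75.6 159.2]
15 4 [ 12.6 -80.7 158.8]
```

View pics/s5c.png

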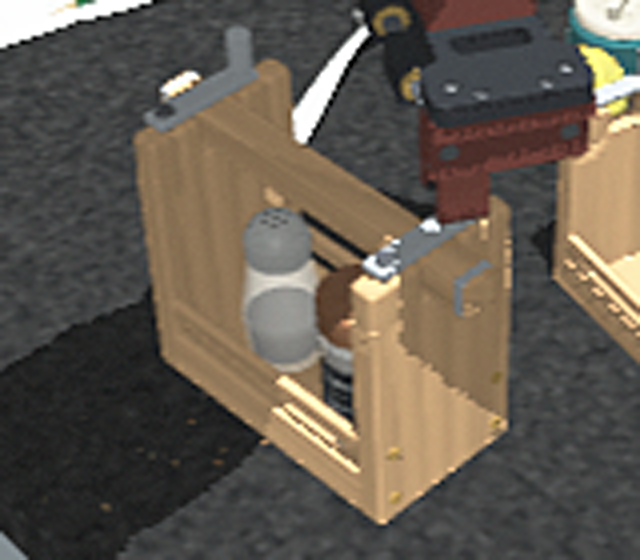

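The left keeper at (200,95) lies across its bar end. The right keeper at (415,250) also points along the cheek and is just meeting its stop. One more nudge, then release.

>>> jog_arm --commands '[[-0.6,[0.005,0.009,0],[0,0,0]],[-0.6,[0,0,0],[0,0,0]]]'

```text
t: 22.7
ee_pos: [535.0, 227.2, 163.7]
orientation: [-0.747, -3.051, 0.006]
ft_force: [1.0, -5.9, 1.3]
width: 17.6
grasp_force: 2.7
```

>>> jog_arm --commands '[[-0.6,[0.003,0.006,0],[0,0,0]],[-0.6,[0,0,0],[0,0,0]]]'

```text
t: 22.9
ee_pos: [535.0, 227.3, 163.7]
orientation: [-0.746, -3.051, 0.007]
ft_force: [1.1, -8.3, 1.8]
width: 17.7
grasp_force: 3.8
```

Stop reached. I'll back off, widen, lift clear and verify.

>>> jog_arm --commands '[[-0.4,[-0.016,-0.028,0],[0,0,0]],[-0.4,[0,0,0],[0,0,0]],[-0.4,[0,0,-0.2],[0,0,0]],[-0.4,[0,0,-0.4],[0,0,0]],[-0.4,[0,0,-0.4],[0,0,0]],[-0.4,[0.3,-0.2,-0.2],[0,0,0]],[-0.4,[0.3,-0.2,0],[0,0,0]],[-0.4,[0.3,-0.2,0],[0,0,0]],[-0.4,[0.2,-0.2,0],[0,0,0]],[-0.4,[0,0,0],[0,0,0]]]'

```text
t: 23.9
ee_pos: [397.6, 205.3, 284.0]
orientation: [-0.745, -3.049, 0.003]
ft_force: [1.1, 0.5, -0.7]
width: 26.1
grasp_force: 0.0
```

Run:
```python
from k import *
for c in('scene','top'):
    d=snap(c,'f'+c);P=(pts(d)-S)@C;z=P[...,2]
    for sg in(1,-1):
        m=(z>157)&(z<163)&(P[...,0]>-40)&(P[...,0]<8)&(abs(P[...,1]-75*sg)<12)&(d['image'].std(-1)<14);q=P[m]
        if len(q)>9:print(c,sg,len(q),'keeper slope rad',np.polyfit(q[:,0],q[:,1],1)[0].round(3))
        m=(z>172)&(z<187)&(abs(P[...,0]-19)<15)&(abs(P[...,1]-75*sg)<15);q=P[m]
        if len(q):print(' knob',np.median(q,0).round(1))
    m=(abs(z-150)<4)&(abs(P[...,0])<11)&(abs(P[...,1])<125)&(abs(abs(P[...,1])-75)>10);q=P[m]
    if len(q):print(' bar',q[:,1].min(),q[:,1].max(),np.polyfit(q[:,1],q[:,2],1).round(4))
print(get_obs()['ee_pos'])
cv2.imwrite('pics/fin.png',np.hstack([cv2.resize(pickle.load(open(f'pics/f{c}.pkl','rb'))['image'][y:y+170,x:x+200],(400,340)) for c,y,x in(('scene',110,130),('top',110,150))]))
```

```text
scene 1 34 keeper slope rad -0.163
scene -1 142 keeper slope rad -0.003
 knob [ 17.  -76.4 180.6]
 bar -105.75228617119524 94.57964089322586 [7.000000e-04 1.495118e+02]
top 1 141 keeper slope rad -0.004
 knob [ 18.4  73.7 182.2]
top -1 16 keeper slope rad -0.983
 knob [ 18.1 -75.6 182.1]
 bar -64.88070742841496 103.1664854298087 [-9.000000e-04  1.507059e+02]
[400.97913607 206.27103    284.54981498]
```

View pics/fin.png

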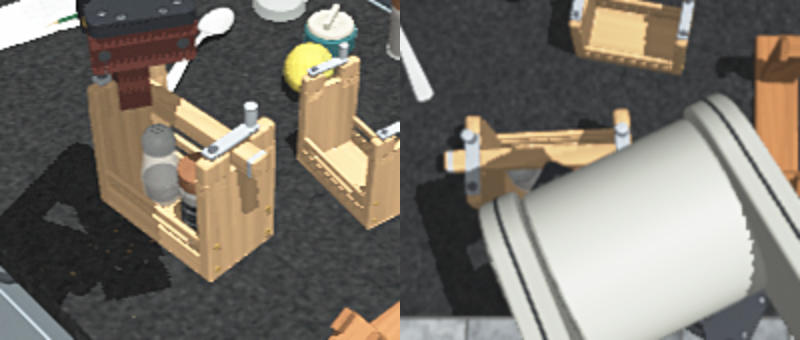

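Both keepers are closed over the bar (knobs at (250,110) in the scene half and (470,135) and (622,132) in the top half). The bar is level, the jars are upright and the gripper is clear.

```bash
python3 -c "
from workcell import close_job;print(close_job())"
```

```text
the job is handed in; nothing more can be done
None
```

The job is handed in: the bar lies level and centred to about 1–2 mm in both caddy notches, both keepers are turned to their stops over it, the gripper is clear, and nothing touched the jars or garlic (garlic not re-imaged at the end), all by about 24 s on the robot's clock.

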